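# Seat the quarter-turn cap of a water filter

### The job

Two water-filter housings stand bolted to the worktop. One is shut; the cap of the other was put back wrongly and sits too high, with its three ears resting on top of the collar beside their slots. Take that cap by its T-handle, turn it backward (anticlockwise seen from above) until its ears drop into the slots, then turn it forward (clockwise) to its stop so that it is locked fully home, and let go.

Things in the scene. Friction and masses are not known exactly. Their poses are not given: they have to be found in the camera images.
- housing: Filter housing whose cap is not seated, fixed: steel pot with 110 mm foot, grey collar 96 mm wide, two brass pipe stubs. Origin: on its axis at worktop height, z up. Under the collar a sloping floor lets the cap sink 3 mm as it turns 60 degrees clockwise from the slots; hard stop at about 63. Thin rib outside the collar: x axis; wide rib: 60 degrees clockwise of it (locked).
- collar (a point): Centre of that collar's flat top, 77 mm above the worktop; axes as the housing's. Bore 58 mm wide with three slots cut outward from it, each about 42 degrees wide, centred on the x axis and 120 degrees either side. The ears drop through when the cap's x axis is within about 10 degrees of this x axis; the cap then sinks 12.5 mm.
- cap_bar (a point): Centre of the loose white cap's T-bar: 56 mm along x, 16 wide, 24 high, 14 mm of air under it beside a 16 mm stem. Cap 53 mm wide, 2.5 mm play all round, 0.12 kg. Three 5 mm thick ears, 10 wide, reach 37 mm from the axis, at +x and 120 degrees either side. Starts 34 to 60 degrees clockwise of the slots, this point 122 mm above the worktop; 109.5 in the slots, 106.5 locked.
- shut_housing: The other housing, same to look at, its cap already locked home (bar centre 106.5 mm above the worktop); it needs nothing. Nothing of it moves. Origin on its axis at worktop height.
Mind the look-alikes: they are no part of the job. What is shaped like the part that bears cap_bar but green is not meant.

How it is judged:
By the outcome, as a careful person would: the job done as asked, in the order asked, and still so for the second after the job is handed in, with the robot touching nothing.
It also fails if it takes over 38 s, if anything falls off the work surface, if the arm or the gripper's body presses on something with over 40 N, if the wrist force passes 120 N, or if a joint passes its speed limit or range.

### The arm

A 6-joint arm with a two-finger parallel gripper is mounted at the origin on a cart in front of the work surface, level with it; the furniture and walls round the work are solid. World frame = base frame: x ahead of the robot, y to its left, z up, the work surface at z = 0. Lengths are in m, angles in rad, forces in N, time in s.
With the tool pointing down it reaches from about 0.425 to 0.95 m from the base axis. Payload 3.5 kg.
Tool frame: the origin (TCP) lies midway between the tips of the shut fingers; the grasp point (between the pads) lies 19 mm behind it; z points along the fingers, y is the line along which they close (so a half turn about z gives the same grasp; the last joint's range is limited). The gripper opens to 85 mm and grips with 20 to 120 N. Pads are 22 mm wide; open, the fingers measure 114 mm over their backs; the gripper's body (76 mm by 85 mm) begins 54 mm behind the grasp point. The pads swing forward as they close: fully open they stand 13 mm farther back than shut.
Start: joints at [1.068, 0.286, 1.577, -0, 1.279, -0.15], TCP at [0.233, 0.633, 0.231] pointing down, gripper open.
Joint ranges: [-2.77, 2.77], [-0.9, 2.22], [0.21, 2.48], [-1.53, 4.67], [0.24, 2.81], [-2.84, 2.84]. Speed limits (rad/s): [2.79, 2.79, 3.14, 3.14, 3.14, 3.14].

### API

Orientations are given as a unit quaternion [x, y, z, w].
In Python, from plant import get_state, read_camera, ctrl gives the robot as it stands.
- The arm moves only by the shell command python3 -m crank 'ROWS' [FORCE]. ROWS is JSON, a list of rows, each a list of 3 entries, a list of its own where there are three numbers: the shift along the tool's x, y, z in mm, then the turn about the tool's z in degrees, then the closure in counts, from 0 (fully open) to 255 (shut). In form: [[[tx, ty, tz], yaw, claw], ...]. A call has 1 to 10 rows; each row is the pose to reach, as a shift and turn from the pose commanded when the call began, along the tool's axes at that moment; what a row does not reach only later rows make up. A row lasts 1/10 s, in which the tool goes at most 50 mm and 8.59 degrees, less where a joint would pass 70% of its speed; a pose out of reach is approached as far as the arm can. A call with a gripper value outside its range is refused whole. The fingers move at their own pace and stop on an object; FORCE is the grip in N (left out, the last holds). Time passes only in rows, so rows that repeat a pose let the fingers close. It gives the time, the measured TCP pose, the force, the opening and the grip force at its end, in the units of the state.
- get_state(): the state, without advancing time (a new reading comes with each control period).
- read_camera(name): name is "side" or "top"; returns a dict with "frame" (420x560x3 uint8, blue, green, red), "range_z" (420x560 float32, m along the optical axis (not along the pixel's ray), 0 where there is no reading), "vfov" (degrees; the focal length in pixels is half the picture's height over the tangent of half this angle, whatever the lens; pixels are square), "cx", "cy" (the principal point, pixels), "origin" and "orientation" of the camera in the world. Camera axes: x right, y down, z forward; pixel columns grow to the right and rows downward; lengths in m; the calibration is good to about 2 mm. A picture is of the moment at which its call begins.
- ctrl.sign_off(): hands the job in; it is judged then, once.
The state is a dict: "time": time; "qpos": joint angles; "dq": joint speeds; "joint_efforts": joint torques, N m; "eef_pos": TCP position; "tcp_rot": TCP orientation; "contact_force": force on the tool from outside, world axes, zero at the start; "wrist_torque": the same for the moment, N m; "opening": opening from 0.0 (shut) to 1.0 (fully open); "finger_force": force on a finger pad.
Only numpy, scipy, OpenCV 4.12 (cv2) and the standard library are available. Lean on these libraries where they do the work, as an engineer would, in place of code of your own. Each camera call takes 0.05 s, during which the arm holds its last target. There are 200 camera calls.

## Working session

There is one attempt and no reset: what is moved stays moved. The work goes in short steps, Python scripts to look and compute and a shell command to move; the robot and the scene stay as the last step left them, time stands still between calls to the robot, and variables do not carry over. Pictures are saved under pics/ and viewed, at most 10 in all, crops included, and the job is handed in when it is done.

```bash
mkdir -p pics; ls; python3 - <<'E'
from plant import *
import cv2,numpy as np
for n in("side","top"):
    c=read_camera(n);cv2.imwrite(f"pics/{n}0.png",c["frame"]);np.savez(f"{n}0.npz",**c)
    print(n,c["origin"],c["orientation"],c["vfov"],c["cx"],c["cy"])
s=get_state();print(s["time"],s["eef_pos"],s["tcp_rot"])
E
```

```text
pics
side [ 0.27487721 -1.0986649   0.64499467] [ 0.85895869 -0.08562528  0.05652176 -0.5016608 ] 54.64961313584786 285.65012296167083 205.76091810744023
top [ 0.29574258 -0.14994401  1.20884212] [-0.70131576  0.70795323 -0.05146564  0.06564841] 50.82486882236525 283.8007066969017 209.64049104112374
0.1 [0.23292482 0.63291041 0.23005565] [ 1.75490992e-01  9.84480452e-01 -1.01653100e-03 -3.43455024e-04]
```

View pics/top0.png

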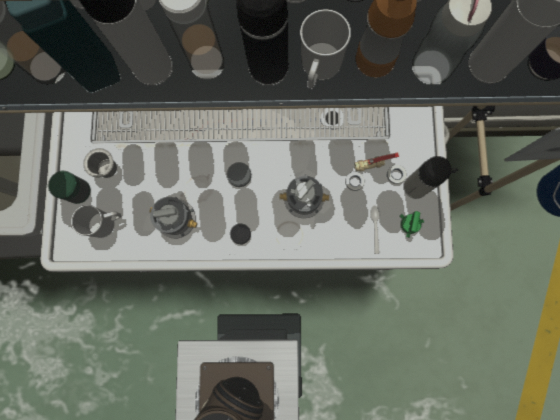

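View pics/side0.png

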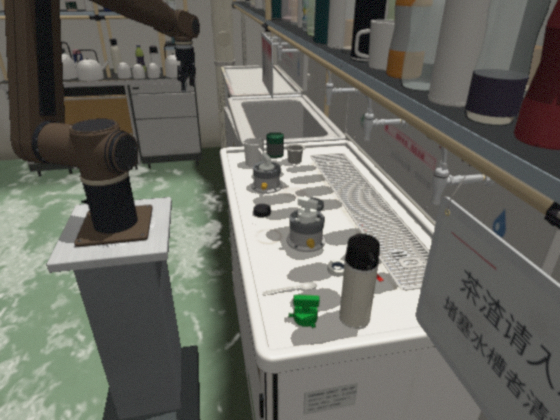

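The top view shows two housings, at (173,215) and (304,196), and a green look-alike cap at (412,223), which is not meant. The bar heights will show which housing is unseated, so I'll enlarge both and compute heights.

```bash
cat > h.py <<'E'
import numpy as np,cv2
from scipy.spatial.transform import Rotation as R
def pts(c):
    h,w=c["range_z"].shape;f=h/2/np.tan(np.radians(float(c["vfov"])/2))
    v,u=np.mgrid[:h,:w];z=c["range_z"]
    p=np.stack([(u-c["cx"])/f*z,(v-c["cy"])/f*z,z],-1)
    return p@R.from_quat(c["orientation"]).as_matrix().T+c["origin"]
def crop(im,x,y,r=32,s=9): return cv2.resize(im[y-r:y+r,x-r:x+r],None,fx=s,fy=s,interpolation=cv2.INTER_CUBIC)
E
python3 - <<'E'
from h import *
ims=[]
c=np.load("top0.npz");p=pts(c)
for x,y in((173,215),(304,196)):
    q=p[y-30:y+30,x-30:x+30].reshape(-1,3);q=q[(q[:,2]<.16)]
    t=np.percentile(q[:,2],99.5);print("max z",t,q[:,2].max())
    for lo,hi in((t-.008,t+.01),(.068,.085)):
        m=q[(q[:,2]>lo)&(q[:,2]<hi)][:,:2]; r=cv2.minAreaRect(m.astype(np.float32)*1000); print(len(m),m.mean(0),r)
    ims.append(crop(c["frame"],x,y,26,15)[:, :])
a=np.hstack(ims);a=cv2.resize(a,(800,400));
s=np.load("side0.npz");b=np.hstack([cv2.resize(crop(s["frame"],x,y,r,10),(400,200*0+200)) if 0 else cv2.resize(s["frame"][y-r//2:y+r//2,x-r:x+r],(400,200),interpolation=cv2.INTER_CUBIC) for x,y,r in((266,176,40),(307,225,60))])
cv2.imwrite("pics/c1.png",np.vstack([a,b]))
E
```

```text
max z 0.11946800204605902 0.12220428428053154
141 [0.47619828 0.17405143] ((476.4341125488281, 174.77890014648438), (16.407642364501953, 54.112693786621094), 8.784627914428711)
763 [0.47515947 0.17236623] ((476.7227783203125, 174.1350860595703), (95.60726165771484, 94.07115173339844), 35.75600051879883)
max z 0.13471353941370345 0.1378530513659355
139 [ 0.52869341 -0.18109833] ((529.0160522460938, -181.1578369140625), (15.860579490661621, 54.62797164916992), 50.12173843383789)
557 [ 0.5266733  -0.18043473] ((528.798828125, -180.88180541992188), (94.35409545898438, 94.4521255493164), 87.9352798461914)
```

View pics/c1.png

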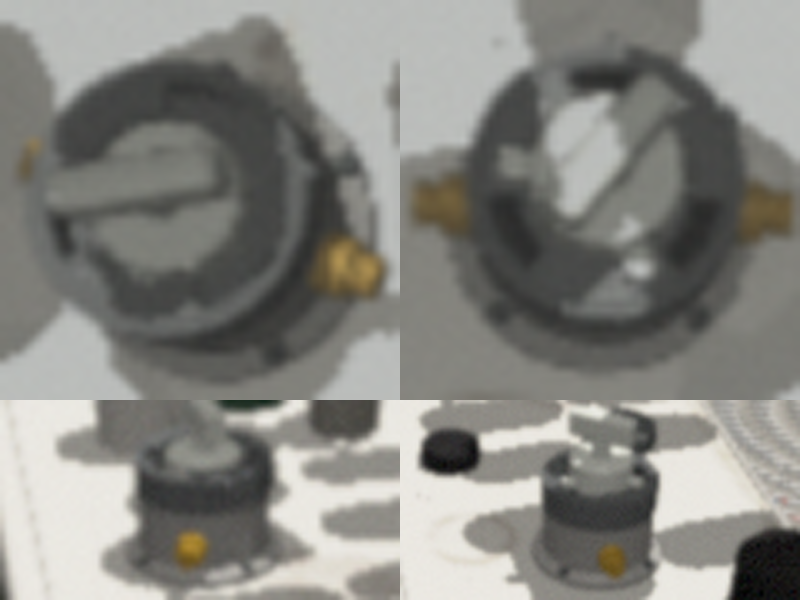

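The housing at (304,196) is the loose one. Its bar top is at 0.135 m, against 0.119 m for the shut one. Its white cap's ears lie on the collar beside the dark slots, which in the crop are at (600,75), (515,240) and (695,235). Next: the slot angle, path clearance and tool-frame shifts.

```bash
cat >> h.py <<'E'
def rel(target,s):  # mm along tool axes
    return R.from_quat(s["tcp_rot"]).as_matrix().T@(np.array(target)-s["eef_pos"])*1000
E
python3 - <<'E'
from h import *
from plant import get_state
c=np.load("top0.npz");p=pts(c);s=get_state()
C=np.array([.5288,-.181]);d=p[...,:2]-C;r=np.hypot(*np.moveaxis(d,-1,0));a=np.degrees(np.arctan2(d[...,1],d[...,0]))
ring=(r>.031)&(r<.037);z=p[...,2]
for k in range(-180,180,10):
    m=ring&(a>=k)&(a<k+10); print(k+5,np.round(np.sort(z[m])*1000).astype(int)[::2],int(c["frame"][m].mean()) if m.any() else 0)
A=np.array(s["eef_pos"][:2]);B=C;t=np.clip(((p[...,:2]-A)@(B-A))/((B-A)@(B-A)),0,1)
dist=np.linalg.norm(p[...,:2]-A-t[...,None]*(B-A),axis=-1)
m=(dist<.1)&(z<.6)&(c["range_z"]>0)&(p[...,0]>.3);print("path max z",z[m].max())
m=(r<.25)&(c["range_z"]>0);print("near C max z",z[m].max(),p[m][z[m].argmax()])
print(rel([.529,-.181,.23],s),rel([.529,-.181,.105],s))
E
```

```text
-175 [72 75] 115
-165 [77 81 83] 138
-155 [73 80 81 86] 134
-145 [74 75] 78
-135 [60 66] 50
-125 [59 63 65] 46
-115 [61 63 64] 47
-105 [60 63 65 79] 50
-95 [61 75 77 77] 66
-85 [74 75 76] 69
-75 [73 75] 71
-65 [73 77 78] 70
-55 [74 75 78] 71
-45 [73] 80
-35 [] 0
-25 [] 0
-15 [] 0
-5 [60 65] 67
5 [65] 71
15 [64 76] 91
25 [75 77 77 80] 119
35 [75 76 79] 119
45 [73 76 80] 75
55 [71 75] 71
65 [75 78 82] 74
75 [80 83] 115
85 [72 76 78 80 81] 99
95 [61 64 70 73] 59
105 [59 60 65] 46
115 [61 62 66] 46
125 [62 63] 46
135 [60 63 72] 54
145 [73 75 79] 70
155 [76 77 79] 73
165 [72 76 78] 72
175 [73 75 76] 85
path max z 0.5428159747708621
near C max z 0.6806729140960348 [ 0.66215423 -0.09197108  0.68067291]
[-559.07364264 -661.47236252    1.28072846] [-559.11357582 -661.20710548  126.28044064]
```

```bash
python3 - <<'E'
from h import *
for n in("top","side"):
    c=np.load(n+"0.npz");p=pts(c);x,y,z=np.moveaxis(p,-1,0)
    for lo,hi in((.13,.25),(.25,.4),(.4,.8)):
        m=(c["range_z"]>0)&(z>lo)&(z<hi)&(x>.35)&(abs(y)<.45)
        if m.any(): q=p[m];i=np.argsort(q[:,0]);print(n,lo,len(q),q[i[[5,len(i)//20]]].round(3).tolist())
E
```

```text
top 0.13 118 [[0.51, -0.162, 0.133], [0.51, -0.162, 0.133]]
top 0.4 51574 [[0.612, -0.112, 0.458], [0.615, 0.245, 0.461]]
side 0.13 5881 [[0.512, -0.164, 0.133], [0.787, -0.366, 0.199]]
side 0.25 687 [[0.773, -0.357, 0.329], [0.776, -0.358, 0.27]]
side 0.4 11783 [[0.613, 0.436, 0.454], [0.615, 0.006, 0.471]]
```

```bash
python3 -m crank '[[[-32,-38,10],5,0],[[-64,-76,20],10,0],[[-96,-114,30],15,0],[[-128,-152,40],20,0],[[-160,-190,40],20,0],[[-192,-228,40],20,0],[[-224,-266,40],20,0],[[-256,-304,40],20,0],[[-288,-342,40],20,0],[[-320,-380,40],20,0]]' 40
python3 - <<'E'
from h import *
from plant import get_state
s=get_state();print(rel([.529,-.181,.19],s),s["tcp_rot"],s["qpos"])
M=R.from_quat(s["tcp_rot"]).as_matrix();print(np.degrees(np.arctan2(M[1,1],M[0,1])))
E
```

```text
time: 1.1
eef_pos: [0.4019, 0.165, 0.1911]
tcp_rot: [0.344, 0.939, 0.0, 0.0]
contact_force: [1.3, 0.7, -0.1]
opening: 1.0
finger_force: 0.0
[-320.44629081 -182.2742958     1.12882517] [3.43610991e-01 9.39112071e-01 5.05099907e-05 5.77856759e-05] [ 1.55274567e-01 -2.31649700e-01  2.18159671e+00  3.48152450e-05
  1.19149559e+00 -7.14016011e-01]
49.80594314093211
```

```bash
python3 -m crank '[[[-42,-24,0],0,0],[[-84,-48,0],0,0],[[-126,-72,0],0,0],[[-168,-96,0],0,0],[[-210,-120,0],0,0],[[-252,-143,0],0,0],[[-290,-165,0],0,0],[[-316,-180,0],0,0],[[-320,-182,0],0,0],[[-320,-182,0],0,0]]'
python3 - <<'E'
from h import *
from plant import *
s=get_state();print(rel([.529,-.181,.105],s))
c=read_camera("side");cv2.imwrite("pics/s2.png",cv2.resize(c["frame"][130:270,220:400],None,fx=4,fy=4,interpolation=cv2.INTER_CUBIC))
p=pts(c);x,y,z=np.moveaxis(p,-1,0)
m=(np.hypot(x-.529,y+.181)<.04)&(z>.127)&(z<.138);q=p[m][:,:2].astype(np.float32)*1000
print(len(q),cv2.minAreaRect(q))
E
```

```text
time: 2.1
eef_pos: [0.5285, -0.1791, 0.1906]
tcp_rot: [0.344, 0.939, 0.0, -0.001]
contact_force: [-0.4, 0.7, -0.6]
opening: 1.0
finger_force: 0.0
[-1.82031064 -1.12831044 85.60797983]
94 ((528.9008178710938, -185.55445861816406), (17.08963966369629, 54.87791442871094), 52.35047149658203)
```

View pics/s2.png

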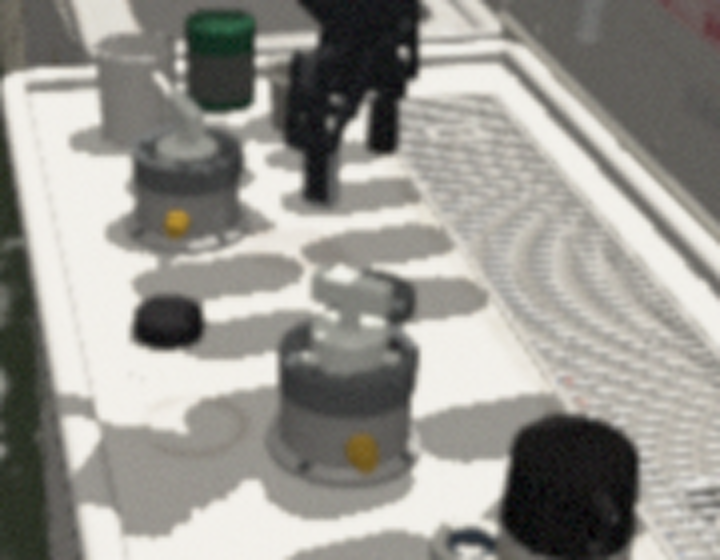

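The gripper stands over the loose cap, with fingertips at crop (320,195) and (385,150) and the bar at (360,295). I'll descend and grip.

```bash
python3 -m crank '[[[-2,-2,30],0,0],[[-2,-2,60],0,0],[[-2,-2,80],0,0],[[-2,-2,85],0,0],[[-2,-2,85],0,255],[[-2,-2,85],0,255],[[-2,-2,85],0,255],[[-2,-2,85],0,255],[[-2,-2,85],0,255],[[-2,-2,85],0,255]]' 40
python3 -m crank '[[[0,0,0],0,255],[[0,0,0],0,255],[[0,0,0],0,255]]' 40
```

```text
time: 3.15
eef_pos: [0.5296, -0.1817, 0.1074]
tcp_rot: [0.344, 0.939, 0.0, 0.001]
contact_force: [-0.5, 1.1, 2.7]
opening: 0.178
finger_force: 41.3
time: 3.45
eef_pos: [0.5296, -0.1817, 0.1074]
tcp_rot: [0.344, 0.939, -0.0, 0.001]
contact_force: [-0.7, 1.9, 4.6]
opening: 0.178
finger_force: 41.7
```

```bash
python3 -m crank '[[[0,0,0],-6,255],[[0,0,0],-12,255],[[0,0,0],-18,255],[[0,0,0],-24,255],[[0,0,0],-30,255],[[0,0,0],-35,255],[[0,0,0],-38,255],[[0,0,0],-38,255]]' 40
python3 -m crank '[[[0,0,1.5],0,255],[[0,0,3],0,255],[[0,0,3],0,255]]' 40
python3 - <<'E'
from h import *
from plant import *
s=get_state();print(s["wrist_torque"])
c=read_camera("side");cv2.imwrite("pics/s3.png",cv2.resize(c["frame"][160:260,250:370],None,fx=6,fy=6,interpolation=cv2.INTER_CUBIC))
E
```

```text
time: 4.25
eef_pos: [0.5283, -0.1812, 0.1051]
tcp_rot: [0.019, 1.0, 0.0, -0.001]
contact_force: [0.4, -0.7, -2.1]
opening: 0.177
finger_force: 40.7
time: 4.55
eef_pos: [0.5287, -0.1813, 0.1027]
tcp_rot: [0.02, 1.0, 0.0, -0.001]
contact_force: [0.7, 0.4, -1.9]
opening: 0.179
finger_force: 40.7
[ 0.04745295 -0.00846324 -0.03060364]
```

View pics/s3.png

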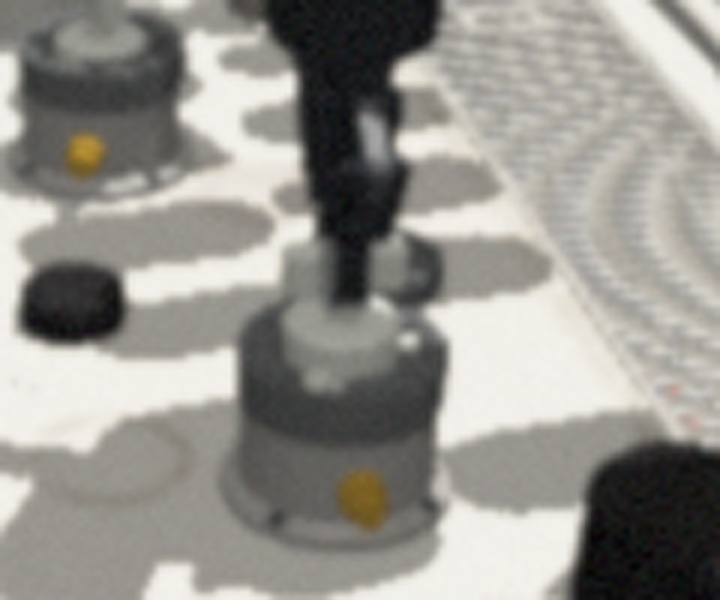

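The bar is held between the fingers (crop 350,270) and the ears are going into the slots, since the tool fell 4.7 mm with almost no force. I'll sink it the rest of the way.

```bash
python3 -m crank '[[[0,0,2],0,255],[[0,0,4],0,255],[[0,0,6],0,255],[[0,0,8],0,255],[[0,0,9],0,255],[[0,0,9],0,255]]' 40
```

```text
time: 5.2
eef_pos: [0.5291, -0.1815, 0.0949]
tcp_rot: [0.019, 1.0, 0.0, -0.0]
contact_force: [-2.6, 1.2, 3.0]
opening: 0.178
finger_force: 41.4
```

Seated in the slots, exactly 12.5 mm down. Now clockwise, sinking with the slope.

```bash
python3 -m crank '[[[0,0,0],6,255],[[0,0,0.5],12,255],[[0,0,1],18,255],[[0,0,1],24,255],[[0,0,1.5],30,255],[[0,0,2],36,255],[[0,0,2],42,255],[[0,0,2.5],48,255],[[0,0,3],54,255],[[0,0,3],54,255]]' 60
python3 - <<'E'
from h import *
from plant import *
s=get_state();print(s["wrist_torque"])
M=R.from_quat(s["tcp_rot"]).as_matrix();print(np.degrees(np.arctan2(M[1,1],M[0,1])))
E
```

```text
time: 6.2
eef_pos: [0.5307, -0.1827, 0.093]
tcp_rot: [0.471, 0.882, -0.0, 0.003]
contact_force: [1.2, -1.6, 4.4]
opening: 0.175
finger_force: 62.0
[-0.29163752  0.03681911 -0.01957347]
33.79612114321369
```

```bash
python3 -m crank '[[[0,0,0],4,255],[[0,0,0.5],7,255],[[0,0,0.5],9,255],[[0,0,0.5],9,255]]' 60
python3 - <<'E'
from plant import *
print(get_state()["wrist_torque"])
E
python3 -m crank '[[[0,0,0],2,255],[[0,0,0],4,255],[[0,0,0],4,255]]' 60
python3 - <<'E'
from h import *
from plant import *
s=get_state();print(s["wrist_torque"])
M=R.from_quat(s["tcp_rot"]).as_matrix();print(np.degrees(np.arctan2(M[1,1],M[0,1])))
E
```

```text
time: 6.6
eef_pos: [0.5299, -0.182, 0.0922]
tcp_rot: [0.538, 0.843, -0.0, 0.001]
contact_force: [-1.5, -0.2, 4.8]
opening: 0.17
finger_force: 62.3
[-0.10913259  0.18446062  0.01378436]
time: 6.9
eef_pos: [0.5299, -0.1817, 0.0922]
tcp_rot: [0.564, 0.826, -0.001, 0.001]
contact_force: [0.4, 1.6, 5.3]
opening: 0.172
finger_force: 67.1
[0.19049805 0.0890293  1.39307996]
21.343393942806117
```

The stop torque has built up (1.4 N m). Now open and lift.

```bash
python3 -m crank '[[[0,0,0],0,0],[[0,0,0],0,0],[[0,0,0],0,0],[[0,0,0],0,0],[[0,0,0],0,0],[[0,0,0],0,0],[[0,0,-30],0,0],[[0,0,-70],0,0],[[0,0,-100],0,0],[[0,0,-100],0,0]]'
python3 -m crank '[[[40,20,0],0,0],[[80,40,0],0,0],[[120,60,0],0,0],[[150,80,0],0,0],[[150,80,0],0,0]]'
python3 - <<'E'
from h import *
from plant import *
c=read_camera("top");p=pts(c);x,y,z=np.moveaxis(p,-1,0)
for X,Y in((.529,-.181),(.476,.174)):
    m=(np.hypot(x-X,y-Y)<.035)&(z>.108)&(z<.14);q=p[m];print(len(q),np.median(q[:,2]),cv2.minAreaRect(q[:,:2].astype(np.float32)*1000))
cv2.imwrite("pics/t4.png",np.hstack([crop(c["frame"],173,215,28,14),crop(c["frame"],304,196,28,14)]))
E
```

```text
time: 7.9
eef_pos: [0.532, -0.1831, 0.1969]
tcp_rot: [0.568, 0.823, 0.001, 0.006]
contact_force: [-0.4, -0.4, 1.6]
opening: 1.006
finger_force: 0.0
time: 8.4
eef_pos: [0.5502, -0.0091, 0.1898]
tcp_rot: [0.566, 0.824, 0.0, -0.001]
contact_force: [0.7, -0.2, -0.4]
opening: 0.998
finger_force: 0.0
142 0.11721691299320902 ((528.8820190429688, -181.33949279785156), (15.958866119384766, 55.08491516113281), 24.000429153442383)
1 0.11783256325612834 ((478.6622314453125, 200.6815643310547), (0.0, 0.0), 0.0)
```

View pics/t4.png

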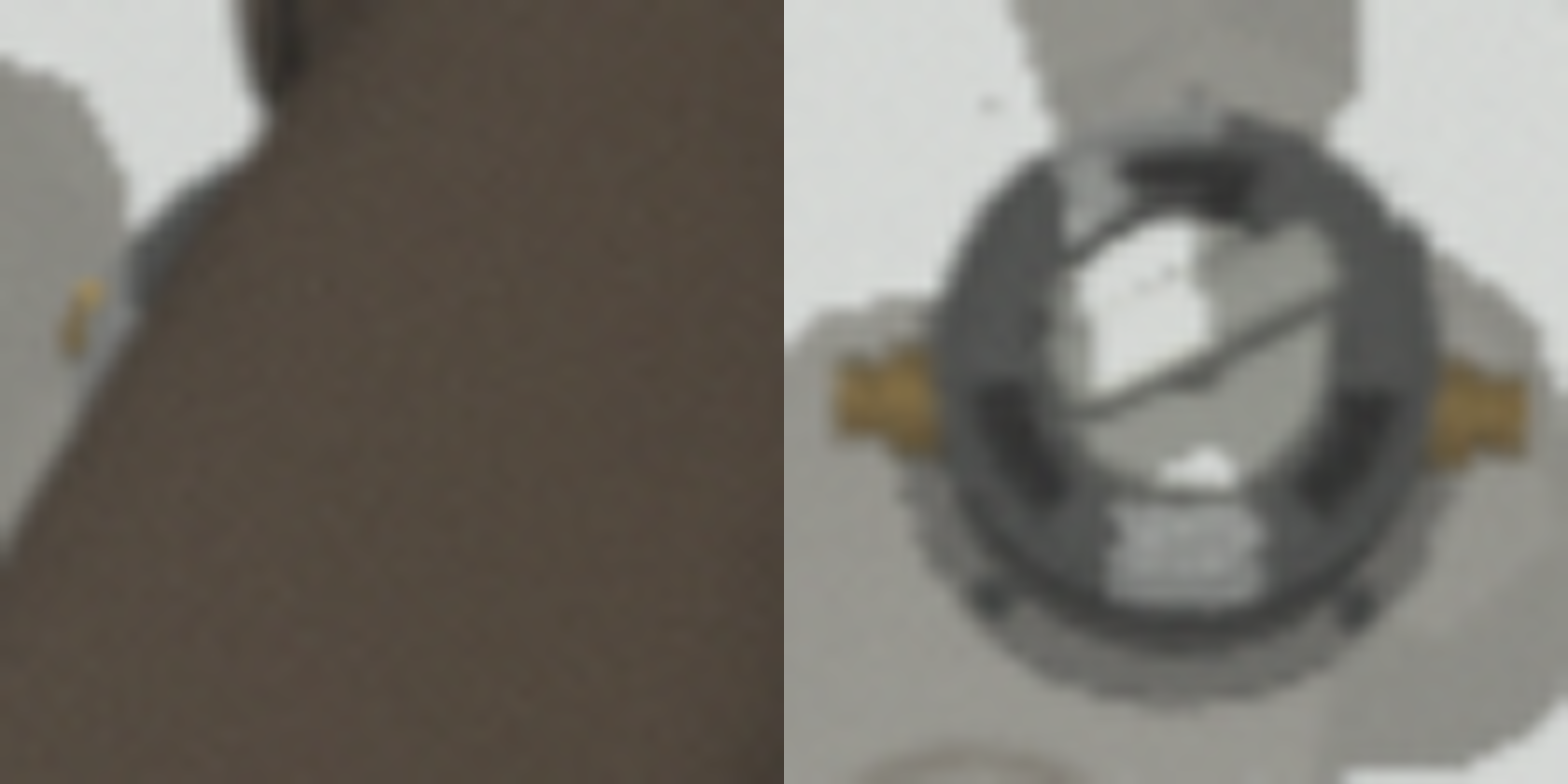

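The right-hand crop shows the bar at (1210,330), angle -66°, in line with the wide rib at (1410,245). Its top is at 117 mm, so the cap is locked home. The robot is clear of it.

```bash
python3 -c "
from plant import ctrl
print(ctrl.sign_off())"
```

```text
the job is handed in; nothing more can be done
None
```

The loose cap was turned back until its ears dropped 12.5 mm into the slots, then turned clockwise to its stop, locked home and released, and the job was handed in at about 8.5 s of the 38 s allowed.

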